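Hang the lift-off door back on the bench cabinet

ROBOT

A 6-joint arm with a two-finger parallel gripper is mounted at the origin on the work surface. World frame = base frame: x ahead of the robot, y to its left, z up, the work surface at z = 0. Lengths are in m, angles in rad, forces in N, time in s.
With the tool pointing down it reaches from about 0.375 to 0.9 m from the base axis. Payload 3.1 kg.
Tool frame: the origin (TCP) lies on the front face of the gripper's body, between the roots of the fingers; the fingertips stand 73 mm ahead of it and the grasp point (between the pads) lies 54 mm ahead of it (manip.finger_overhang is the distance from the TCP to the fingertips, in m); z points along the fingers, y is the direction in which the jaws open and shut (so a half turn about z gives the same grasp; the last joint's range is limited). The gripper opens to 85 mm and grips with 20 to 120 N. Pads are 22 mm wide; open, the fingers measure 114 mm over their backs; the gripper's body (76 mm by 85 mm) begins 54 mm behind the grasp point. The pads swing forward as they close: fully open they stand 13 mm farther back than shut.
Start: joints at [-1.329, 0.527, 1.433, -0, 1.181, -0.178], TCP at [0.255, -0.571, 0.304] pointing down, gripper open.
Joint ranges: [-3.08, 3.08], [-0.75, 2.2], [0.22, 2.44], [-1.43, 4.57], [0, 2.65], [-2.85, 2.85]. Speed limits (rad/s): [2.79, 2.79, 3.14, 3.14, 3.14, 3.14].

INTERFACE

Orientations are given as a unit quaternion [x, y, z, w].
In Python, from station import manip gives the robot as it stands.
- The arm moves only by the tool apply_moves, never from a script. Its argument "increments" is a list that holds one entry, the list of rows, each a list of 4 numbers: the shift along the tool's x, y, z in m, then the turn about the tool's z in degrees. In form: [[[dx, dy, dz, spin], ...]]. A call has 1 to 5 rows; each row shifts and turns the pose as measured when the row begins, along the tool's axes as they then stand; what a row does not reach is not made up. A row lasts 1/10 s, in which the tool goes at most 50 mm and 8.59 degrees, less where a joint would pass 70% of its speed; a pose out of reach is approached as far as the arm can. A call with a gripper value outside its range is refused whole. "fingers" is the opening, from 0 (shut) to 1 (fully open), set as the call begins (left out, the last holds). The fingers move at their own pace and stop on an object; "newtons" is the grip in N (left out, the last holds). Time passes only in rows, so rows that do not move let the fingers close. It gives the time, the measured TCP pose, the force and the opening at its end, in the units of the state.
- manip.sense(): the state, without advancing time (a new reading comes with each control period).
- manip.snapshot(name): name is "scene" or "top" or "wrist"; returns (picture, depth): 400x640x3 uint8, red, green, blue; 400x640 float32, m along the optical axis (not along the pixel's ray), 0 where there is no reading.
- manip.camera_model(name): a dict with "mtx" (3x3 intrinsics, pixels), "R" (3x3) and "t" (3): a world point X has camera coordinates R X + t; the wrist camera has in their place "mount" (4x4, takes a point from camera to tool coordinates, whose origin is the TCP and whose axes are the flange's). Camera axes: x right, y down, z forward; pixel columns grow to the right and rows downward; lengths in m; the calibration is good to about 2 mm. A picture is of the moment at which its call begins: read the wrist's pose just before it. camera_model takes no time and is no camera call.
- manip.sign_off(): hands the job in, once; it reports no verdict.
The state is a dict: "t": time; "q": joint angles; "qd": joint speeds; "tau": joint torques, N m; "tcp_pos": TCP position; "tool_rot": TCP orientation; "force": force on the tool from outside, world axes, zero at the start; "ft_torque": the same for the moment, N m; "finger_gap": opening from 0.0 (shut) to 1.0 (fully open).
Only numpy, scipy, OpenCV 4.12 (cv2) and the standard library are available. Lean on these libraries where they do the work, as an engineer would, in place of code of your own. Each camera call takes 0.05 s, during which the arm holds its last target.

TASK

Take the small plywood door with the two steel hinge knuckles out of the wooden rack and hang it, right way up, on the open bench cabinet: lower it so that both knuckles go down over the two upright hinge pins together and sit fully home, then let go of it. It may hang at any swing angle. Lower it rather than letting it drop, and leave the plain shelf board standing in the rack.

Things in the scene. Friction and masses are not known exactly. Their poses are not given: they have to be found in the camera images.
- door: Plywood door upright in a rack slot (lifts straight out; cheeks cover its lowest 35 mm). Origin: panel centre. Panel 12 (x) x 160 (y) x 180 mm (z), 0.25-0.5 kg, balanced near y=0, bare top edge. Two steel ring knuckles, 18 high, bore 28, outside 40 mm, bores upright at x=0, y=+106 mm, undersides at z=-65 and +45 mm. Knob 20 mm out on the -x face at y=-60, z=0.
- board: Plain plywood shelf board upright in the rack's other slot, 100 mm beside the door and parallel to it: the same panel, 12 (x) x 160 (y) x 180 mm (z), but without knuckles or knob. Origin: panel centre.
- upper_pin (a point): Steel hinge pin, upright, on the fixed white cabinet. Point: on its axis at its foot, on the 34 mm round seat where the upper knuckle's underside rests. Pin 40 mm tall: 21 mm thick for 20 mm, then tapering to 5 mm. Axes: -x out of the open front, +y across it, z up. Cabinet: x=+26 to +186, y=-8 to +212 mm, 210 mm tall from the table. Straight out of the front, the hung door's +y is along this +x.
- lower_pin (a point): The same pin again (both are greased, slippery), 110 mm below the upper one on the same upright axis. Point: on its axis at its foot, on the seat for the lower knuckle's underside, 50 mm above the table. The door, once seated, hangs with its bottom edge about 25 mm above the table and swings freely.
Things that resemble listed ones, but are neither listed nor needed, are in the scene too. Of the things that look like the door, the largest one is meant.

How it is judged:
At the end, for the whole second after the job is handed in: Both knuckles are round their pins (axes within 10 mm) and down to within 10 mm of the seats, right way up, at any swing angle; the door is at rest (under 0.05 m/s); the plain board still stands in the rack, within 40 mm of where it was and under 11 degrees off upright (x of upper_pin in the frame of door between -0.01 and 0.01 m and y of upper_pin in the frame of door between 0.096 and 0.116 m and z of upper_pin in the frame of door between 0.035 and 0.055 m and x of lower_pin in the frame of door between -0.01 and 0.01 m and y of lower_pin in the frame of door between 0.096 and 0.116 m and z of lower_pin in the frame of door between -0.075 and -0.055 m and linear speed of door below 0.05 m/s and angle between board's own z axis and vertical below 0.2 rad and distance of board from where it was at the start of the episode below 0.04 m); the robot touches nothing.
It fails at once if the door is dropped: it moves faster than 0.6 m/s while the fingers do not hold it (linear speed of door above 0.6 m/s and contact force between the fingers and door below 0.2 N).
It fails at once if the plain board is taken out of the rack or knocked over (distance of board from where it was at the start of the episode above 0.06 m or angle between board's own z axis and vertical above 0.35 rad).
It also fails if it takes over 35 s, if anything falls off the work surface, if the arm or the gripper's body presses on something with over 40 N, if the wrist force passes 120 N, or if a joint passes its speed limit or range.

## Working session

There is one attempt and no reset: what is moved stays moved. The work goes in short steps, Python scripts to look and compute and a tool call to move; the robot and the scene stay as the last step left them, time stands still between calls to the robot, and variables do not carry over. Pictures are saved under pics/ and viewed, and the job is handed in when it is done.

Besides the shell and the picture viewer there is one more tool, called after "Call:" in YAML: its name, and indented under it one key for each argument. apply_moves: Moves the arm, as the interface text tells. Its arguments: {"type":"object","properties":{"increments":{"type":"array","items":{"type":"array","items":{"type":"array","items":{"type":"number"}}}},"fingers":{"type":"number"},"newtons":{"type":"number"}},"required":["increments"]}

```bash
mkdir -p pics; ls
python3 - <<'E'
from station import manip
import cv2, numpy as np
print(manip.sense())
for n in ["scene","top"]:
    p,d=manip.snapshot(n); np.savez(f"{n}0.npz",p=p,d=d); cv2.imwrite(f"pics/{n}0.png",p[:,:,::-1]); 
    m=manip.camera_model(n); print(n,m)
print(manip.camera_model("wrist"), manip.finger_overhang)
E
```

```text
pics
{'t': 0.0, 'q': array([-1.32952328e+00,  5.28499717e-01,  1.43389684e+00,  4.33891286e-06,
        1.18136679e+00, -1.78516579e-01]), 'qd': array([ 2.16139614e-03,  7.32915349e-04, -4.57734827e-04, -5.42899667e-04,
       -6.46987537e-05,  3.26919785e-04]), 'tau': array([ 2.03379153e-03, -4.42340684e+01, -1.78022110e+01, -5.57671558e-05,
        8.57728795e-03,  6.79387682e-06]), 'tcp_pos': array([ 0.25461503, -0.57018362,  0.30291455]), 'tool_rot': array([ 9.78052432e-01,  2.08356094e-01, -3.20454233e-05, -1.08487170e-03]), 'force': array([-0.34734284, -0.02410891,  0.18023672]), 'ft_torque': array([ 0.03445563,  0.05154409, -0.01676023]), 'finger_gap': 1.0015782561515756}
scene {'mtx': array([[399.2718113 ,   0.        , 323.80378876],
       [  0.        , 399.2718113 , 199.25605286],
       [  0.        ,   0.        ,   1.        ]]), 'R': array([[-0.8478806 ,  0.53011687, -0.00863665],
       [ 0.45864667,  0.725203  , -0.5135405 ],
       [-0.26597316, -0.4393822 , -0.85802189]]), 't': array([ 0.48832729, -0.1529235 ,  1.20931696])}
top {'mtx': array([[499.10997199,   0. 
[... 188 characters left out ...]
03],
       [-9.90963593e-01,  8.83607846e-03, -1.33839756e-01],
       [ 1.33848455e-01,  3.97932159e-04, -9.91001732e-01]]), 't': array([-0.06460017,  0.57298424,  1.13713235])}
{'mtx': array([[327.18422855,   0.        , 321.87672544],
       [  0.        , 327.18422855, 198.14482657],
       [  0.        ,   0.        ,   1.        ]]), 'mount': array([[ 4.00146993e-05, -9.45166235e-01, -3.26589632e-01,
         8.44256838e-02],
       [ 9.99999983e-01, -2.12470860e-05,  1.84012966e-04,
         3.72794595e-04],
       [-1.80861921e-04, -3.26589633e-01,  9.45166218e-01,
        -7.12428838e-02],
       [ 0.00000000e+00,  0.00000000e+00,  0.00000000e+00,
         1.00000000e+00]])} 0.0726
```

View pics/scene0.png

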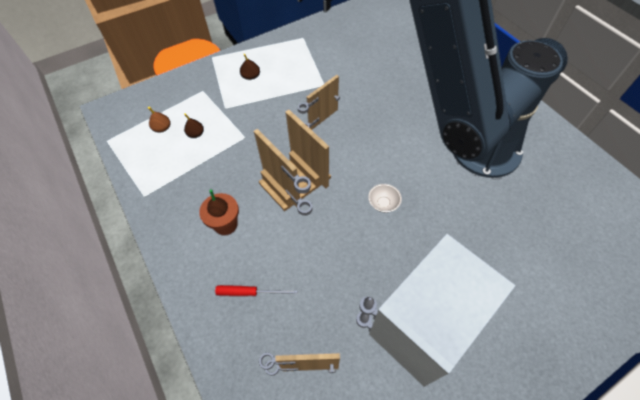

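View pics/top0.png

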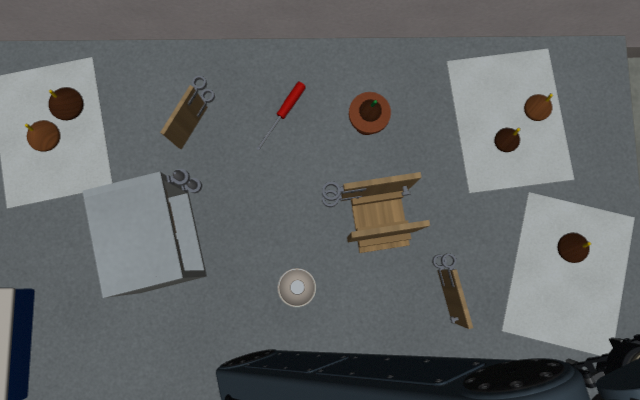

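```bash
cat > h.py <<'E'
import numpy as np, cv2
from station import manip
from scipy.spatial.transform import Rotation as Rn
def cloud(n,d,pose=None):
    m=manip.camera_model(n);K=m["mtx"]
    v,u=np.mgrid[0:400,0:640]
    P=np.stack([(u-K[0,2])/K[0,0]*d,(v-K[1,2])/K[1,1]*d,d],-1)
    if n=="wrist":
        M=m["mount"];T=P@M[:3,:3].T+M[:3,3]
        W=T@Rn.from_quat(pose["tool_rot"]).as_matrix().T+pose["tcp_pos"]
    else: W=(P-m["t"])@m["R"]
    W[d<=0]=np.nan
    return W
E
python3 - <<'E'
from h import *
for n in ["scene","top"]:
    z=np.load(n+"0.npz");W=cloud(n,z["d"]);np.save(n+"W.npy",W)
    if n=="top":
        for r,b in dict(rack=(315,435,165,260),cab=(75,215,160,300)).items():
            s=W[b[2]:b[3],b[0]:b[1]].reshape(-1,3)
            for lo,hi in [(.02,.04),(.06,.08),(.1,.13),(.13,.16),(.16,.18),(.18,.2),(.2,.22),(.22,.3)]:
                q=s[(s[:,2]>lo)&(s[:,2]<hi)]
                if len(q):print(r,lo,hi,len(q),q.min(0).round(3),q.max(0).round(3),q.mean(0).round(3))
        p=z["p"]
        a=cv2.resize(p[150:270,300:450],None,fx=5,fy=5,interpolation=cv2.INTER_CUBIC)
        cv2.imwrite("pics/ra.png",a[:,:,::-1])
        a=cv2.resize(p[150:310,70:220],None,fx=3.7,fy=3.7,interpolation=cv2.INTER_CUBIC)
        cv2.imwrite("pics/ca.png",a[:,:,::-1])
E
```

```text
rack 0.02 0.04 135 [ 0.436 -0.337  0.02 ] [ 0.599 -0.104  0.04 ] [ 0.533 -0.21   0.029]
rack 0.06 0.08 122 [ 0.48  -0.288  0.06 ] [ 0.6   -0.081  0.08 ] [ 0.561 -0.188  0.069]
rack 0.1 0.13 248 [ 0.479 -0.29   0.1  ] [ 0.6   -0.118  0.13 ] [ 0.565 -0.213  0.114]
rack 0.13 0.16 206 [ 0.479 -0.29   0.13 ] [ 0.6   -0.074  0.16 ] [ 0.559 -0.194  0.147]
rack 0.16 0.18 345 [ 0.478 -0.283  0.16 ] [ 0.601 -0.074  0.18 ] [ 0.572 -0.144  0.168]
rack 0.18 0.2 1036 [ 0.479 -0.29   0.18 ] [ 0.612 -0.119  0.2  ] [ 0.546 -0.204  0.194]
cab 0.02 0.04 111 [0.364 0.202 0.02 ] [0.623 0.358 0.04 ] [0.5   0.259 0.029]
cab 0.06 0.08 129 [0.364 0.203 0.06 ] [0.624 0.357 0.08 ] [0.536 0.247 0.07 ]
cab 0.1 0.13 152 [0.363 0.203 0.1  ] [0.609 0.358 0.13 ] [0.475 0.255 0.113]
cab 0.13 0.16 222 [0.364 0.203 0.13 ] [0.629 0.358 0.16 ] [0.529 0.241 0.15 ]
cab 0.16 0.18 166 [0.364 0.203 0.16 ] [0.629 0.356 0.18 ] [0.528 0.242 0.168]
cab 0.18 0.2 212 [0.363 0.203 0.18 ] [0.622 0.359 0.2  ] [0.52  0.237 0.192]
cab 0.2 0.22 8967 [0.364 0.202 0.2  ] [0.614 0.409 0.217] [0.488 0.305 0.209]
```

View pics/ra.png

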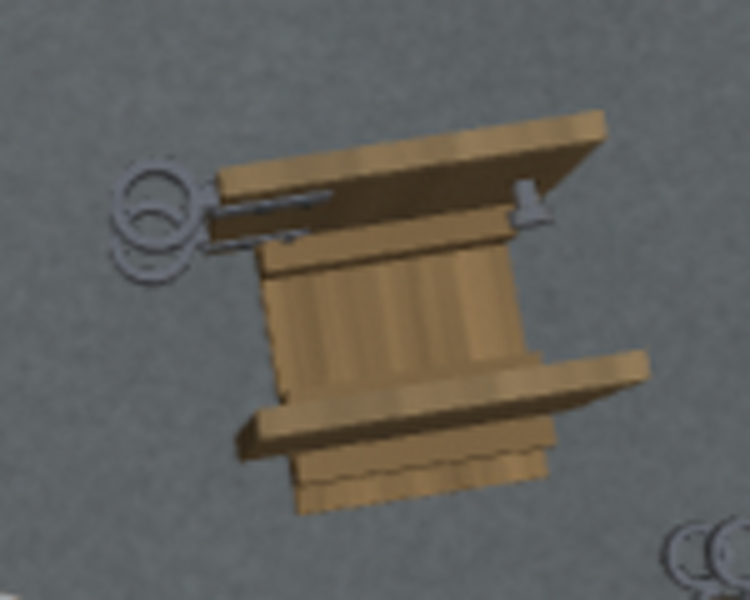

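View pics/ca.png

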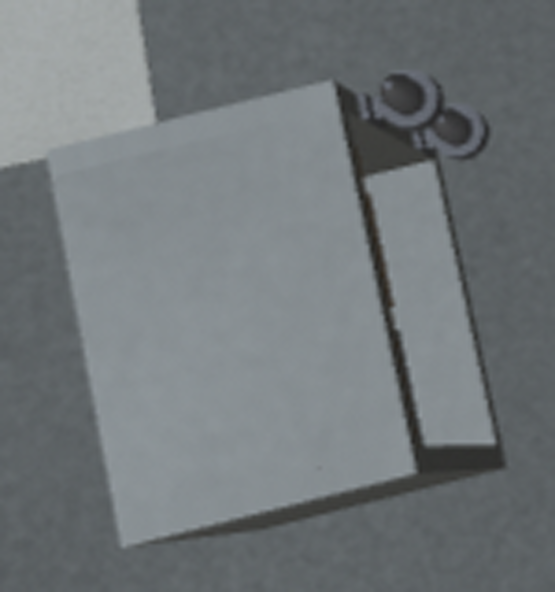

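Run:
```python
from h import *
W=np.load("topW.npy")
def rect(s,name):
    (c,wh,a)=cv2.minAreaRect(s[:,:2].astype(np.float32)); print(name,len(s),np.round(c,4),np.round(wh,4),round(a,2),"z",np.median(s[:,2]).round(4),s.mean(0).round(4))
    # PCA yaw
    q=s[:,:2]-s[:,:2].mean(0);u,sv,vt=np.linalg.svd(q,full_matrices=False);print("  pca dir",vt[0].round(4),np.degrees(np.arctan2(vt[0][1],vt[0][0])).round(2))
s=W[165:260,335:435].reshape(-1,3)
t=s[s[:,2]>.19]; print(np.histogram(t[:,2],bins=10))
ztop=np.median(t[:,2])
t=s[abs(s[:,2]-ztop)<.006]
n=np.array([.1,-1]); 
k=cv2.kmeans(t[:,:1].astype(np.float32),2,None,(3,50,1e-5),5,0)[1].ravel()
for i in (0,1): rect(t[k==i],"panel")
s=W[150:310,75:215].reshape(-1,3); s=s[(s[:,2]>.204)&(s[:,2]<.216)]; rect(s,"cab")
np.set_printoptions(suppress=True)
# pins & knuckles
for nm,b in dict(pin=(165,205,165,195),knk=(318,345,178,212)).items():
    for v in range(b[2],b[3],3):
        print(nm,v,' '.join('%3d'%(1000*z) if z==z else ' . ' for z in W[v,b[0]:b[1],2]))
```

```text
(array([ 21,  42,  90, 148, 177, 206, 162,  65,  29,   7]), array([0.19003131, 0.19101053, 0.19198975, 0.19296897, 0.1939482 ,
       0.19492742, 0.19590664, 0.19688586, 0.19786508, 0.1988443 ,
       0.19982352]))
panel 478 [ 0.4956 -0.2116] [0.0122 0.1596] 8.24 z 0.195 [ 0.4955 -0.2116  0.1948]
  pca dir [ 0.1447 -0.9895] -81.68
panel 486 [ 0.5946 -0.1974] [0.0129 0.1598] 8.3 z 0.1947 [ 0.5943 -0.1977  0.1945]
  pca dir [ 0.143  -0.9897] -81.78
cab 8880 [0.4895 0.3069] [0.2211 0.1626] 13.74 z 0.2095 [0.4876 0.3057 0.2095]
  pca dir [-0.9719 -0.2354] -166.39
pin 165  -3   2  -1  -1  -1   1  -1   1   0  -1  -4  -2  -2   0  -1  -3   0   5  -1  -1  -4  -3  -2   0   2   2   0  -1  -3   0  -1  -1   1   0  -1   5   1   0  -5   0
pin 168  -1   1   0  -1  -1   3   0   0   0   1   0  -2   0   2   1  -1   0  -3   0   0   0  -1   0   2   4   1   2   0   0   2   0   0  -1   3   0   0  -3   2   0  -2
pin 171   0  -3  -2  -1   0  -2  -4  -5   3 190 197 197 192 191 186 187 181 159 157 158 160 161  -4   4   0  -2   0   0   0   0   3   0   0   2   2  -1  -3  -3  -5   1
pin 174  -2   0   0   1  -1   
[... 1837 characters left out ...]
 134
knk 196  -1   0   1   3  56 150 168 167 168 165 166   1   0  -1   1  -1 165 164 164 168 167  59  52  58  85  91  89
knk 199   0   0   4  -7  56  56  57  -3  -1 156 162 168 167 168 168 166 166 157  55  58  54  44  42  62  57  56  56
knk 202   0  -1  -2  -5   2  57  57  62  56   2   0   2   2  -3   2   1  56  60  59  56  -1   0  -1  -4   1  -7  . 
knk 205  -3   0  -1  -1  -1  -2   2  46  55  58  59  57  55  59  55  54  56  38   0  -3   1   0   3   2   3   1   0
knk 208   4   2  -1   0   0  -4  -1   0  -3  -2  -1   2   2   0   0   0  -1   0   2  -4  -4   2   0  -1  -1  -1  -2
knk 211   0  -2  -1   6   0   0  -2  -2   0  -2  -1   1   3  -1   1   0  -1   0  -1   0  -4  -1  -6  -1   4   1   1
```

Run:
```python
from h import *
from scipy.optimize import least_squares
W=np.load("topW.npy");S=np.load("sceneW.npy")
def near(A,c,r,lo,hi):
    s=A.reshape(-1,3); s=s[np.isfinite(s).all(1)]
    return s[(np.hypot(*(s[:,:2]-c).T)<r)&(s[:,2]>lo)&(s[:,2]<hi)]
pin=np.array([.6136,.2279]);kn=np.array([.5793,-.0926])
for nm,A in(("top",W),("scene",S)):
    for c,lab,hs in((pin,"pin",[(.15,.165),(.168,.182),(.183,.203),(.04,.055),(.056,.072),(.073,.095)]),(kn,"knk",[(.16,.173),(.05,.063)])):
        for lo,hi in hs:
            s=near(A,c,.03,lo,hi)
            if len(s)>8:
                (cc,r)=cv2.minEnclosingCircle(s[:,:2].astype(np.float32))
                print(nm,lab,lo,hi,len(s),"mean",(s.mean(0)).round(4),"circ",np.round(cc,4),round(r,4))
z=np.load("scene0.npz");s=S.reshape(-1,3);
# scene panel tops
q=S[100:230,240:340].reshape(-1,3); q=q[(abs(q[:,2]-.195)<.005)]
k=cv2.kmeans(q[:,:1].astype(np.float32),2,None,(3,50,1e-5),5,0)[1].ravel()
for i in(0,1):print(cv2.minAreaRect(q[k==i][:,:2].astype(np.float32)),q[k==i].mean(0))
q=S[230:380,360:520].reshape(-1,3); q=q[(abs(q[:,2]-.21)<.006)];print(cv2.minAreaRect(q[:,:2].astype(np.float32)),q.mean(0))
```

```text
top pin 0.15 0.165 159 mean [0.6097 0.2289 0.1586] circ [0.6101 0.233 ] 0.0237
top pin 0.168 0.182 47 mean [0.6083 0.2351 0.1757] circ [0.6085 0.2362] 0.0202
top pin 0.183 0.203 79 mean [0.6108 0.2336 0.1915] circ [0.6086 0.2368] 0.0197
top pin 0.04 0.055 118 mean [0.61   0.2271 0.0484] circ [0.6101 0.2332] 0.0237
top pin 0.056 0.072 44 mean [0.609  0.234  0.0648] circ [0.6091 0.2362] 0.0196
top pin 0.073 0.095 47 mean [0.61   0.2308 0.0821] circ [0.6095 0.2374] 0.0192
top knk 0.16 0.173 177 mean [ 0.5795 -0.096   0.167 ] circ [ 0.5792 -0.0979] 0.0247
top knk 0.05 0.063 117 mean [ 0.578  -0.0956  0.0571] circ [ 0.5797 -0.098 ] 0.0247
scene pin 0.15 0.165 151 mean [0.6176 0.2359 0.1596] circ [0.6127 0.2354] 0.0222
scene pin 0.168 0.182 36 mean [0.6188 0.2357 0.1758] circ [0.6133 0.2387] 0.019
scene pin 0.183 0.203 74 mean [0.6155 0.2322 0.1912] circ [0.6152 0.2393] 0.0185
scene pin 0.04 0.055 115 mean [0.618  0.2355 0.0498] circ [0.6146 0.2358] 0.0218
scene pin 0.056 0.072 32 mean [0.6177 0.2386 0.0645] circ [0.6163 0.2389] 0.0184
scene pin 0.073 0.095 43 mean [0.6169 0.2325 0.081 ] circ [0.6144 0.2304] 0.0095
scene knk 0.16 0.173 167 mean [ 0.5815 -0.0929  0.1669] circ [ 0.583  -0.0944] 0.0262
scene knk 0.05 0.063 133 mean [ 0.5815 -0.0932  0.057 ] circ [ 0.5821 -0.0958] 0.0258
((0.4958691895008087, -0.20876732468605042), (0.014867871068418026, 0.1608341932296753), 8.288861274719238) [ 0.49644591 -0.20594256  0.19507711]
((0.5949417948722839, -0.19515028595924377), (0.013462178409099579, 0.16100914776325226), 8.265151977539062) [ 0.59504995 -0.19218088  0.19526256]
((0.48864811658859253, 0.3084011375904083), (0.22257262468338013, 0.16034966707229614), 13.610638618469238) [0.49487415 0.31315153 0.21095543]
```

```bash
cat >> h.py <<'E'
def yaw(s):
    y=Rn.from_quat(s["tool_rot"]).as_matrix()[:,1]; return np.degrees(np.arctan2(y[1],y[0]))
def plan(tgt,yw,step=.045,spin=8.,dz_first=False):
    s=manip.sense();p=np.array(s["tcp_pos"]);a=yaw(s)
    R0=Rn.from_quat(s["tool_rot"]).as_matrix()
    print("t %.2f"%s["t"],"pos",p.round(4),"yaw",a.round(2),"zaxis",R0[:,2].round(4),"F",np.round(s["force"],1),"gap",round(s["finger_gap"],3))
    rows=[];tgt=np.array(tgt,float)
    n=int(np.ceil(max(np.linalg.norm(tgt-p)/step,abs(yw-a)/spin,1)-1e-6))
    for i in range(n):
        d=(tgt-p)/(n-i); sp=(yw-a)/(n-i); c,sn=np.cos(np.radians(a)),np.sin(np.radians(a))
        ty=np.array([c,sn,0]);tx=np.array([-sn,c,0])
        rows.append([round(float(d@tx),4),round(float(d@ty),4),round(float(-d[2]),4),round(float(-sp),2)])
        p=p+d;a+=sp
    for i in range(0,n,5):print(rows[i:i+5])
E
python3 -c "
from h import *
plan([.5945,-.197,.30],8.3)"
```

```text
t 0.10 pos [ 0.2546 -0.5702  0.303 ] yaw -65.95 zaxis [-5.0e-04  1.9e-03 -1.0e+00] F [ 0.1  0.6 -0.5] gap 1.0
[[0.0385, -0.0169, 0.0003, -6.19], [0.0401, -0.0126, 0.0003, -6.19], [0.0413, -0.0082, 0.0003, -6.19], [0.0419, -0.0037, 0.0003, -6.19], [0.0421, 0.0008, 0.0003, -6.19]]
[[0.0417, 0.0054, 0.0003, -6.19], [0.0409, 0.0098, 0.0003, -6.19], [0.0396, 0.0142, 0.0003, -6.19], [0.0378, 0.0184, 0.0003, -6.19], [0.0356, 0.0223, 0.0003, -6.19]]
[[0.033, 0.026, 0.0003, -6.19], [0.03, 0.0294, 0.0003, -6.19]]
```

Call:
apply_moves:
  increments:
    - [[0.0385,-0.017,-0.005,-6.2],[0.04,-0.0125,-0.005,-6.2],[0.041,-0.008,-0.005,-6.2],[0.042,-0.004,0,-6.2],[0.042,0.001,0,-6.2]]

```text
t: 0.6
tcp_pos: [0.395, -0.4141, 0.3155]
tool_rot: [0.885, 0.466, -0.0, -0.002]
force: [1.1, -0.8, -0.5]
finger_gap: 0.997
```

Call:
apply_moves:
  increments:
    - [[0.0415,0.0055,0,-6.2],[0.041,0.01,0,-6.2],[0.0395,0.014,0,-6.2],[0.038,0.0185,0,-6.2],[0.0355,0.0225,0,-6.2]]

```text
t: 1.1
tcp_pos: [0.5377, -0.2483, 0.314]
tool_rot: [0.72, 0.694, 0.0, -0.004]
force: [0.3, 0.4, -0.2]
finger_gap: 0.997
```

```bash
python3 -c "
from h import *
plan([.5945,-.197,.30],8.3)"
```

```text
t 1.10 pos [ 0.5377 -0.2483  0.314 ] yaw -2.12 zaxis [-0.0051  0.0058 -1.    ] F [ 0.3  0.4 -0.2] gap 0.997
[[0.0267, 0.0274, 0.007, -5.21], [0.0241, 0.0297, 0.007, -5.21]]
```

Call:
apply_moves:
  increments:
    - [[0.0267,0.0274,0.005,-5.2],[0.024,0.03,0.005,-5.2],[0.003,0.003,0,0],[0,0,0,0]]

```text
t: 1.5
tcp_pos: [0.6013, -0.1849, 0.3018]
tool_rot: [0.648, 0.762, 0.001, -0.005]
force: [-0.9, -0.8, -0.7]
finger_gap: 1.002
```

Run:
```python
from h import *
plan([.5945,-.197,.30],8.3)
s=manip.sense();p,d=manip.snapshot("wrist");cv2.imwrite("pics/w1.png",p[:,:,::-1]);W=cloud("wrist",d,s)
q=W[abs(W[:,:,2]-.195)<.006]; q=q[np.abs(q[:,0]-.59)<.06]; q=q[(q[:,1]>-.3)&(q[:,1]<-.08)]
q=q[abs((q[:,:2]-[.5945,-.197])@[.9896,.1438])<.015]
print(len(q),cv2.minAreaRect(q[:,:2].astype(np.float32)),q.mean(0))
kn=np.array([.5795,-.092])
for lo,hi in((.16,.173),(.05,.063)):
    k=W[(abs(W[:,:,2]-(lo+hi)/2)<(hi-lo)/2)&(np.hypot(W[:,:,0]-kn[0],W[:,:,1]-kn[1])<.03)]
    if len(k)>5: print(len(k),k.mean(0),cv2.minEnclosingCircle(k[:,:2].astype(np.float32)))
```

```text
t 1.50 pos [ 0.6013 -0.1849  0.3018] yaw 9.24 zaxis [-0.0072  0.0082 -0.9999] F [-0.9 -0.8 -0.7] gap 1.002
[[-0.0108, -0.0086, 0.0018, 0.94]]
4889 ((0.5938479900360107, -0.19741204380989075), (0.01210056897252798, 0.16077183187007904), 8.252863883972168) [ 0.59236329 -0.18666101  0.19626366]
2341 [ 0.57870386 -0.09406744  0.1685937 ] ((0.5796798467636108, -0.0971873477101326), 0.02488327957689762)
566 [ 0.57398341 -0.08746816  0.05857775] ((0.5799694657325745, -0.09636867046356201), 0.02408682554960251)
```

View pics/w1.png

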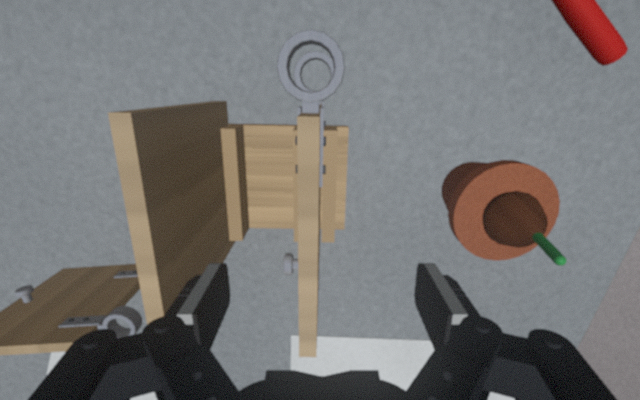

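Call:
apply_moves:
  increments:
    - [[-0.011,-0.009,0,1.0],[0,0,0,0]]

```text
t: 1.75
tcp_pos: [0.5918, -0.1999, 0.3015]
tool_rot: [0.656, 0.755, 0.0, -0.006]
force: [-0.8, 0.5, -0.2]
finger_gap: 1.002
```

```bash
python3 -c "
from h import *
plan([.594,-.1972,.227],8.25,step=.03)"
```

```text
t 1.75 pos [ 0.5918 -0.1999  0.3015] yaw 7.98 zaxis [-0.0088  0.0081 -0.9999] F [-0.8  0.5 -0.2] gap 1.002
[[0.0008, 0.0009, 0.0248, -0.09], [0.0008, 0.0009, 0.0248, -0.09], [0.0008, 0.0009, 0.0248, -0.09]]
```

Call:
apply_moves:
  increments:
    - [[0.001,0.001,0.025,-0.1],[0.0008,0.001,0.025,-0.1],[0.0005,0.0005,0.02,-0.1],[0,0,0.003,0],[0,0,0,0]]

```text
t: 2.25
tcp_pos: [0.59, -0.2055, 0.2296]
tool_rot: [0.66, 0.752, 0.0, -0.003]
force: [0.8, 0.3, -0.2]
finger_gap: 0.999
```

```bash
python3 -c "
from h import *
plan([.594,-.1972,.227],8.25,step=.03)"
```

```text
t 2.25 pos [ 0.59   -0.2055  0.2296] yaw 7.45 zaxis [-0.0046  0.0051 -1.    ] F [ 0.8  0.3 -0.2] gap 0.999
[[0.0077, 0.005, 0.0026, -0.8]]
```

Call:
apply_moves:
  increments:
    - [[0.007,0.0045,0.0025,-0.8],[0,0,0,0]]

```text
t: 2.45
tcp_pos: [0.5939, -0.1991, 0.2288]
tool_rot: [0.655, 0.756, 0.001, -0.002]
force: [-0.4, 0.6, -0.4]
finger_gap: 0.999
```

```bash
python3 -c "
from h import *
plan([.594,-.1972,.227],8.25,step=.03)"
```

```text
t 2.45 pos [ 0.5939 -0.1991  0.2288] yaw 8.16 zaxis [-0.0021  0.004  -1.    ] F [-0.4  0.6 -0.4] gap 0.999
[[0.0019, 0.0004, 0.0018, -0.09]]
```

Aligned; close on the panel.

Call:
apply_moves:
  increments:
    - [[0.0015,0.0003,0.0015,0],[0,0,0,0],[0,0,0,0],[0,0,0,0],[0,0,0,0]]
  fingers: 0
  newtons: 80

```text
t: 2.95
tcp_pos: [0.5953, -0.1973, 0.2301]
tool_rot: [0.654, 0.756, 0.001, 0.0]
force: [-0.2, 0.4, 1.4]
finger_gap: 0.147
```

Call:
apply_moves:
  increments:
    - [[0,0,0,0],[0,0,0,0]]

```text
t: 3.15
tcp_pos: [0.5953, -0.1974, 0.2303]
tool_rot: [0.654, 0.756, 0.001, 0.001]
force: [-0.0, 0.5, 0.7]
finger_gap: 0.13
```

```bash
python3 -c "
from h import *
plan([.594,-.1972,.31],8.25,step=.03)"
```

```text
t 3.15 pos [ 0.5953 -0.1974  0.2303] yaw 8.24 zaxis [ 0.0025  0.001  -1.    ] F [-0.   0.5  0.7] gap 0.13
[[0.0001, -0.0004, -0.0266, -0.0], [0.0001, -0.0004, -0.0266, -0.0], [0.0001, -0.0004, -0.0266, -0.0]]
```

Call:
apply_moves:
  increments:
    - [[0,0,-0.01,0],[0,0,-0.02,0],[0,0,-0.025,0],[0,0,-0.025,0],[0,0,-0.01,0]]

```text
t: 3.65
tcp_pos: [0.5929, -0.196, 0.3179]
tool_rot: [0.655, 0.756, 0.0, -0.006]
force: [0.6, -0.6, -3.6]
finger_gap: 0.131
```

Run:
```python
from h import *
# target near pins: knuckle at pin minus ~90mm along cab x
plan([.63,.03,.31],13.6,step=.045)
s=manip.sense();p,d=manip.snapshot("wrist");cv2.imwrite("pics/w2.png",p[:,:,::-1])
```

```text
t 3.65 pos [ 0.5929 -0.196   0.3179] yaw 8.22 zaxis [-0.0087  0.0085 -0.9999] F [ 0.6 -0.6 -3.6] gap 0.131
[[0.0364, 0.0115, 0.0013, -0.9], [0.0362, 0.0121, 0.0013, -0.9], [0.036, 0.0126, 0.0013, -0.9], [0.0358, 0.0132, 0.0013, -0.9], [0.0356, 0.0138, 0.0013, -0.9]]
[[0.0354, 0.0143, 0.0013, -0.9]]
```

View pics/w2.png

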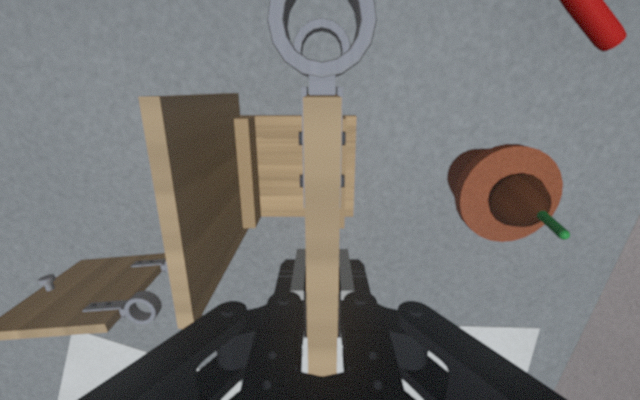

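```bash
python3 -c "
from h import *
plan([.658,.045,.31],13.6,step=.04)"
```

```text
t 3.70 pos [ 0.593  -0.1961  0.3187] yaw 8.23 zaxis [-0.0077  0.008  -0.9999] F [-0.3 -0.3 -2.7] gap 0.125
[[0.0328, 0.0141, 0.0012, -0.77], [0.0326, 0.0146, 0.0012, -0.77], [0.0324, 0.015, 0.0012, -0.77], [0.0322, 0.0154, 0.0012, -0.77], [0.032, 0.0158, 0.0012, -0.77]]
[[0.0317, 0.0163, 0.0012, -0.77], [0.0315, 0.0167, 0.0012, -0.77]]
```

Call:
apply_moves:
  increments:
    - [[0.02,0.0085,0,-0.5],[0.032,0.0145,0.001,-0.8],[0.032,0.015,0.001,-0.8],[0.032,0.0155,0.001,-0.8],[0.032,0.016,0.001,-0.8]]

```text
t: 4.2
tcp_pos: [0.6349, -0.0393, 0.31]
tool_rot: [0.633, 0.774, -0.002, -0.009]
force: [0.1, -1.0, -4.7]
finger_gap: 0.135
```

Call:
apply_moves:
  increments:
    - [[0.032,0.016,0.001,-0.8],[0.02,0.01,0.001,-0.8],[0.01,0.005,0,0],[0,0,0,0],[0,0,0,0]]

```text
t: 4.7
tcp_pos: [0.6498, 0.0355, 0.3006]
tool_rot: [0.619, 0.785, -0.005, -0.014]
force: [-0.3, -0.5, -4.1]
finger_gap: 0.129
```

Run:
```python
from h import *
plan([.639,.1255,.30],13.6,step=.04)
for n in ["scene","wrist","top"]:
    s=manip.sense();p,d=manip.snapshot(n); cv2.imwrite(f"pics/{n}3.png",p[:,:,::-1]); np.savez(f"{n}3.npz",p=p,W=cloud(n,d,s))
```

```text
t 4.70 pos [0.6498 0.0355 0.3006] yaw 13.49 zaxis [-0.029   0.01   -0.9995] F [-0.3 -0.5 -4.1] gap 0.129
[[0.03, 0.0035, 0.0002, -0.04], [0.03, 0.0035, 0.0002, -0.04], [0.03, 0.0035, 0.0002, -0.04]]
```

View pics/wrist3.png

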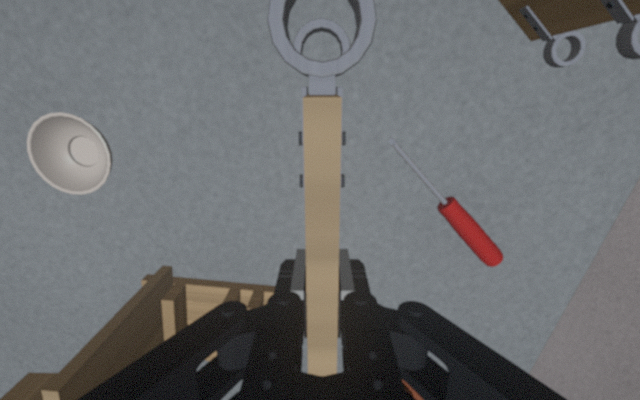

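View pics/scene3.png

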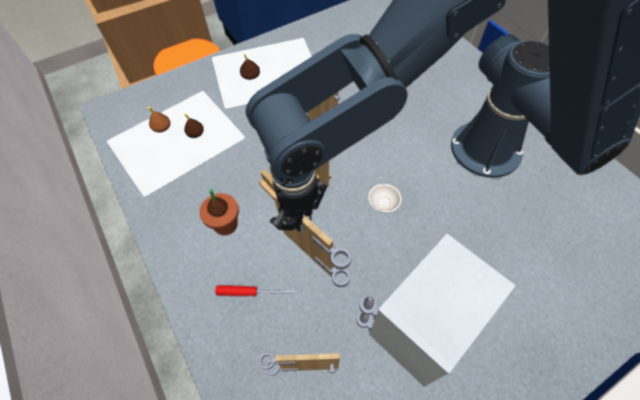

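View pics/top3.png

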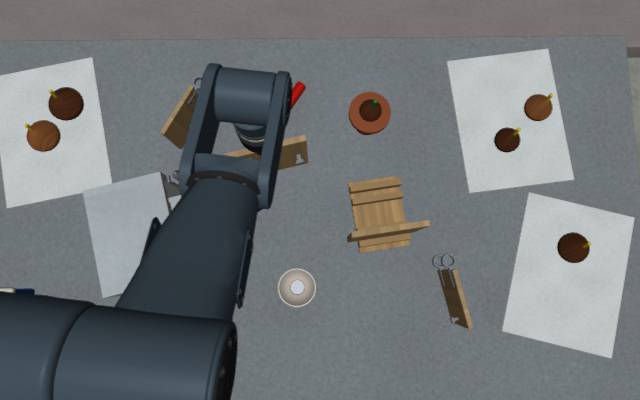

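Call:
apply_moves:
  increments:
    - [[0,0,0,0]]

```text
t: 4.95
tcp_pos: [0.6501, 0.0334, 0.3015]
tool_rot: [0.62, 0.784, -0.005, -0.014]
force: [0.1, -0.2, -4.0]
finger_gap: 0.125
```

```bash
cat > st.py <<'E'
from h import *
s=manip.sense();R=Rn.from_quat(s["tool_rot"]).as_matrix()
z=R[:,2];a=np.radians(yaw(s))
print("t %.2f pos %s yaw %.2f  lean along tooly(doorx) %.4f  along toolx(doory) %.4f F %s q %s qd %s"%(s["t"],np.round(s["tcp_pos"],4),yaw(s),z[0]*np.cos(a)+z[1]*np.sin(a),-z[0]*np.sin(a)+z[1]*np.cos(a),np.round(s["force"],1),np.round(s["q"],4),np.round(s["qd"],3)))
E
python3 st.py
```

```text
t 4.95 pos [0.6501 0.0334 0.3015] yaw 13.30  lean along tooly(doorx) -0.0243  along toolx(doory) 0.0161 F [ 0.1 -0.2 -4. ] q [-0.1223  0.5742  1.3493  0.007   1.2465 -0.3566] qd [-0.019 -0.002  0.005 -0.009 -0.001 -0.002]
```

Call:
apply_moves:
  increments:
    - [[0,-0.02,0,0]]

```text
t: 5.05
tcp_pos: [0.6328, 0.0277, 0.3023]
tool_rot: [0.621, 0.784, -0.003, -0.012]
force: [-0.0, -0.7, -3.3]
finger_gap: 0.129
```

```bash
python3 st.py
```

```text
t 5.05 pos [0.6328 0.0277 0.3023] yaw 13.24  lean along tooly(doorx) -0.0198  along toolx(doory) 0.0145 F [-0.  -0.7 -3.3] q [-0.1347  0.5476  1.3989  0.0068  1.2188 -0.3681] qd [-0.137 -0.304  0.583 -0.025 -0.22  -0.118]
```

Call:
apply_moves:
  increments:
    - [[0,0,0,0]]

```text
t: 5.15
tcp_pos: [0.6303, 0.0265, 0.3022]
tool_rot: [0.621, 0.783, -0.005, -0.014]
force: [-0.9, 0.1, -4.3]
finger_gap: 0.128
```

```bash
python3 st.py
```

```text
t 5.15 pos [0.6303 0.0265 0.3022] yaw 13.15  lean along tooly(doorx) -0.0243  along toolx(doory) 0.0153 F [-0.9  0.1 -4.3] q [-0.1368  0.5456  1.4033  0.006   1.2209 -0.3683] qd [-0.006  0.028 -0.082  0.02  -0.066  0.005]
```

Call:
apply_moves:
  increments:
    - [[0,0,0,0]]

```text
t: 5.25
tcp_pos: [0.6307, 0.0256, 0.3028]
tool_rot: [0.622, 0.783, -0.004, -0.013]
force: [0.6, 0.6, -3.8]
finger_gap: 0.13
```

```bash
python3 st.py
```

```text
t 5.25 pos [0.6307 0.0256 0.3028] yaw 13.06  lean along tooly(doorx) -0.0224  along toolx(doory) 0.0146 F [ 0.6  0.6 -3.8] q [-0.1383  0.5449  1.4028  0.0059  1.22   -0.3683] qd [-0.014 -0.013  0.032 -0.012  0.029 -0.002]
```

Call:
apply_moves:
  increments:
    - [[0,-0.025,0,0],[0,-0.025,0,0],[0,-0.025,0,0],[0,-0.025,0,0]]

```text
t: 5.65
tcp_pos: [0.5361, 0.0005, 0.306]
tool_rot: [0.623, 0.782, -0.002, -0.008]
force: [0.4, -0.6, -3.7]
finger_gap: 0.13
```

```bash
python3 st.py
```

```text
t 5.65 pos [5.361e-01 5.000e-04 3.060e-01] yaw 12.98  lean along tooly(doorx) -0.0124  along toolx(doory) 0.0105 F [ 0.4 -0.6 -3.7] q [-0.2095  0.41    1.6454  0.0048  1.1018 -0.4382] qd [-0.205 -0.342  0.592 -0.007 -0.275 -0.197]
```

Call:
apply_moves:
  increments:
    - [[0,0,0,0],[0,0,0,0]]

```text
t: 5.85
tcp_pos: [0.5338, -0.0005, 0.3068]
tool_rot: [0.624, 0.782, -0.002, -0.008]
force: [0.4, 0.8, -3.8]
finger_gap: 0.13
```

```bash
python3 st.py
```

```text
t 5.85 pos [ 5.338e-01 -5.000e-04  3.068e-01] yaw 12.85  lean along tooly(doorx) -0.0137  along toolx(doory) 0.0106 F [ 0.4  0.8 -3.8] q [-0.2121  0.4061  1.6494  0.0043  1.103  -0.4383] qd [-0.01  -0.016  0.026 -0.009  0.024 -0.003]
```

Call:
apply_moves:
  increments:
    - [[0,0.01,0,0],[0,0.01,0,0],[0,0.01,0,0],[0,0.01,0,0],[0,0.01,0,0]]

```text
t: 6.35
tcp_pos: [0.5901, 0.0113, 0.3067]
tool_rot: [0.624, 0.782, -0.001, -0.006]
force: [0.3, -0.4, -4.0]
finger_gap: 0.132
```

Call:
apply_moves:
  increments:
    - [[0,0.01,0,0],[0,0.01,0,0],[0,0.01,0,0],[0,0,0,0],[0,0,0,0]]

```text
t: 6.85
tcp_pos: [0.6242, 0.0194, 0.3051]
tool_rot: [0.623, 0.782, -0.001, -0.006]
force: [-0.4, -0.0, -4.8]
finger_gap: 0.129
```

```bash
python3 st.py
```

```text
t 6.85 pos [0.6242 0.0194 0.3051] yaw 12.92  lean along tooly(doorx) -0.0088  along toolx(doory) 0.0092 F [-0.4 -0.  -4.8] q [-0.1495  0.5288  1.4265  0.0057  1.1979 -0.3772] qd [ 0.006  0.01  -0.016  0.003 -0.006  0.002]
```

```bash
cat >> h.py <<'E'
def T(R,p):
    M=np.eye(4);M[:3,:3]=R;M[:3,3]=p;return M
def mkR(zx,zy,yw):
    z=np.array([zx,zy,-np.sqrt(1-zx*zx-zy*zy)]);y=np.array([np.cos(np.radians(yw)),np.sin(np.radians(yw)),0]);y-=z*(y@z);y/=np.linalg.norm(y)
    return np.stack([np.cross(y,z),y,z],1)
G=np.linalg.inv(T(mkR(.0025,.001,8.24),[.5953,-.1974,.2303]))@T(Rn.from_euler('z',8.26,degrees=True).as_matrix(),[.5942,-.1972,.1047])
def door(s=None):
    s=s or manip.sense()
    return T(Rn.from_quat(s["tool_rot"]).as_matrix(),s["tcp_pos"])@G
def kn(D): return (D@[0,.106,.045,1])[:3],(D@[0,.106,-.065,1])[:3]
E
python3 - <<'E'
from h import *
s=manip.sense();D=door(s);print("pred upper,lower",*[k.round(4) for k in kn(D)])
for n in ["wrist","scene"]:
    s=manip.sense();p,d=manip.snapshot(n);W=cloud(n,d,s);np.savez(n+"4.npz",p=p,W=W)
    D=door(s);L=(W-D[:3,3])@D[:3,:3]   # door frame
    def circ(lo,hi):
        m=(L[...,2]>lo)&(L[...,2]<hi)&(np.hypot(L[...,0],L[...,1]-.106)<.028)&(L[...,1]>.084)
        q=L[m]
        if len(q)<10: print(n,"few",len(q));return
        from scipy.optimize import least_squares
        # ring annulus fit: minimise dist outside [14,20] mm
        f=lambda c:np.maximum(0,np.hypot(q[:,0]-c[0],q[:,1]-c[1])-.020)+np.maximum(0,.014-np.hypot(q[:,0]-c[0],q[:,1]-c[1]))
        r=least_squares(f,[0,.106],x_scale=.001,diff_step=1e-3,loss='soft_l1',f_scale=.001);print(n,lo,len(q),"centre in door frame mm",(r.x*1000).round(2),"z med",np.median(q[:,2]).round(4),"cost",r.cost)
    circ(.058,.068);circ(-.052,-.042)
    m=(abs(L[...,2]-.09)<.006)&(abs(L[...,0])<.02)&(L[...,1]>0)&(L[...,1]<.085);q=L[m]
    print("edge",len(q),q.mean(0).round(4) if len(q) else '', np.polyfit(q[:,1],q[:,0],1) if len(q)>20 else '',np.polyfit(q[:,1],q[:,2],1) if len(q)>20 else '')
    m=(abs(L[...,2])<.08)&(abs(L[...,0]+.006)<.006)&(abs(L[...,1])<.07);q=L[m]
    if len(q)>50:print("face",len(q),np.linalg.lstsq(np.c_[q[:,1],q[:,2],np.ones(len(q))],q[:,0],rcond=None)[0])
E
```

```text
pred upper,lower [0.5983 0.1233 0.2255] [0.5969 0.124  0.1155]
wrist 0.058 3404 centre in door frame mm [  1.21 105.25] z med 0.0642 cost 6.416901854310306e-05
wrist -0.052 826 centre in door frame mm [  1.07 105.51] z med -0.0459 cost 4.6333802873139925e-07
edge 8418 [0.0012 0.041  0.0914] [0.00115502 0.00115058] [0.00757987 0.09112652]
face 517 [ 0.03894967  0.04215162 -0.01199857]
scene 0.058 192 centre in door frame mm [  2.99 106.97] z med 0.0637 cost 1.9624927632851234e-05
scene -0.052 155 centre in door frame mm [  2.88 106.54] z med -0.0466 cost 1.3473796377967921e-05
edge 271 [0.0029 0.0421 0.0908] [0.01372222 0.00232328] [-0.00113144  0.09084463]
```

Run:
```python
from h import *
from scipy.optimize import least_squares
def fit(W,z0,nm):
    s=W.reshape(-1,3);s=s[np.isfinite(s).all(1)]
    s=s[(np.hypot(s[:,0]-.6133,s[:,1]-.2285)<.03)]
    res={}
    # shaft+taper profile: radius by height
    h=s[:,2]-z0; m=(h>.003)&(h<.042);q=s[m];h=h[m]
    rr=np.where(h<.02,.0105,.0105-(h-.02)/.02*.008)
    f=lambda c:np.hypot(q[:,0]-c[0],q[:,1]-c[1])-rr
    g=np.hypot(q[:,0]-.6133,q[:,1]-.2285)<.015
    q=q[g];rr=rr[g]
    r=least_squares(f,[.6133,.2285],loss='soft_l1',f_scale=.001);print(nm,z0,len(q),"shaft",r.x.round(4),np.sqrt(np.mean(f(r.x)**2)).round(4))
T0=np.load("topW.npy");S0=np.load("sceneW.npy")
for z0 in(.16,.05):
    fit(T0,z0,"top");fit(S0,z0,"scene0");fit(np.load("scene4.npz")["W"],z0,"scene4")
```

```text
top 0.16 100 shaft [0.6142 0.2278] 0.001
scene0 0.16 117 shaft [0.6136 0.23  ] 0.0009
scene4 0.16 116 shaft [0.6136 0.2298] 0.0008
top 0.05 79 shaft [0.6141 0.2279] 0.0011
scene0 0.05 79 shaft [0.6141 0.2301] 0.0011
scene4 0.05 80 shaft [0.6139 0.2298] 0.0012
```

Call:
apply_moves:
  increments:
    - [[0.011,0.0075,0,0],[0.011,0.0075,0,0],[0.011,0.0075,0,0],[0.011,0.0075,0,0],[0.008,0.005,0,0]]

```text
t: 7.45
tcp_pos: [0.647, 0.0823, 0.306]
tool_rot: [0.624, 0.782, -0.0, -0.007]
force: [0.8, 0.9, -5.3]
finger_gap: 0.127
```

Call:
apply_moves:
  increments:
    - [[0,0,0,0],[0,0,0,0]]

```text
t: 7.65
tcp_pos: [0.6474, 0.0849, 0.3058]
tool_rot: [0.622, 0.783, -0.0, -0.007]
force: [-1.0, 0.0, -3.7]
finger_gap: 0.127
```

```bash
cat > meas.py <<'E'
from h import *
import sys
from scipy.optimize import least_squares
tag=sys.argv[1]
s0=manip.sense();D=door(s0);print("pred upper,lower",*[k.round(4) for k in kn(D)])
for n in ["wrist","scene"]:
    s=manip.sense();p,d=manip.snapshot(n);W=cloud(n,d,s);np.savez(n+tag+".npz",p=p,W=W);cv2.imwrite(f"pics/{n}{tag}.png",p[:,:,::-1])
    D=door(s);L=(W-D[:3,3])@D[:3,:3]
    K={}
    for nm,lo,hi in(("up",.058,.068),("lo",-.052,-.042)):
        m=(L[...,2]>lo)&(L[...,2]<hi)&(np.hypot(L[...,0],L[...,1]-.106)<.026)&(L[...,1]>.084)
        q=W[m]
        if len(q)<20: print(n,nm,"few",len(q));continue
        def f(c):
            r=np.hypot(q[:,0]-c[0],q[:,1]-c[1]);return np.maximum(0,r-.020)+np.maximum(0,.014-r)
        c0=kn(D)[0 if nm=="up" else 1][:2]
        r=least_squares(f,c0,x_scale=.001,diff_step=1e-3,loss='soft_l1',f_scale=.001)
        und=np.median(q[:,2])-.018
        K[nm]=r.x;print(n,nm,len(q),"ring",r.x.round(4),"off pred mm",((r.x-c0)*1000).round(1),"underside z",und.round(4))
    for nm,z0 in(("up",.16),("lo",.05)):
        w=W.reshape(-1,3);w=w[np.isfinite(w).all(1)];c=np.array([.614,.229]);h=w[:,2]-z0
        m=(h>.003)&(h<.042)&(np.hypot(*(w[:,:2]-c).T)<.016);q=w[m];h=h[m]
        if len(q)<20: print(n,"pin",nm,"few",len(q));continue
        rr=np.where(h<.02,.0105,.0105-(h-.02)/.02*.008)
        r=least_squares(lambda c:np.hypot(q[:,0]-c[0],q[:,1]-c[1])-rr,c,loss='soft_l1',f_scale=.001)
        print(n,"pin",nm,len(q),r.x.round(4),"rms",np.sqrt(np.mean(r.fun**2)).round(4))
        if nm in K:
            dd=r.x-K[nm];a=np.radians(yaw(s));print("   => delta tool x %.4f y %.4f"%(-np.sin(a)*dd[0]+np.cos(a)*dd[1],np.cos(a)*dd[0]+np.sin(a)*dd[1]))
E
python3 st.py; python3 meas.py 5
```

```text
t 7.65 pos [0.6474 0.0849 0.3058] yaw 13.01  lean along tooly(doorx) -0.0086  along toolx(doory) 0.0101 F [-1.   0.  -3.7] q [-0.0431  0.5672  1.3499  0.0079  1.2355 -0.2726] qd [ 0.015  0.004 -0.008  0.004  0.001  0.005]
pred upper,lower [0.6214 0.1888 0.2262] [0.6199 0.1896 0.1162]
wrist up 3404 ring [0.6229 0.1882] off pred mm [ 1.5 -0.6] underside z 0.2273
wrist lo 820 ring [0.6213 0.1892] off pred mm [ 1.4 -0.3] underside z 0.1175
wrist pin up few 0
wrist pin lo 264 [0.6129 0.2279] rms 0.0006
   => delta tool x 0.0396 y 0.0005
scene up 209 ring [0.6244 0.19  ] off pred mm [3.1 1.2] underside z 0.2269
scene lo 135 ring [0.6225 0.1906] off pred mm [2.7 1. ] underside z 0.1168
scene pin up 114 [0.6138 0.2299] rms 0.0011
   => delta tool x 0.0412 y -0.0014
scene pin lo 79 [0.6139 0.2299] rms 0.0011
   => delta tool x 0.0402 y 0.0004
```

View pics/wrist5.png

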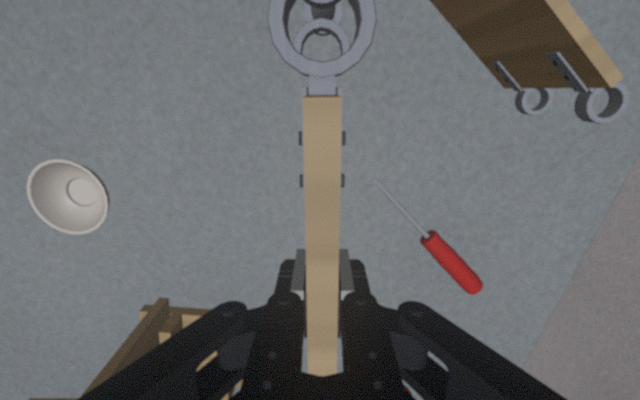

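View pics/scene5.png

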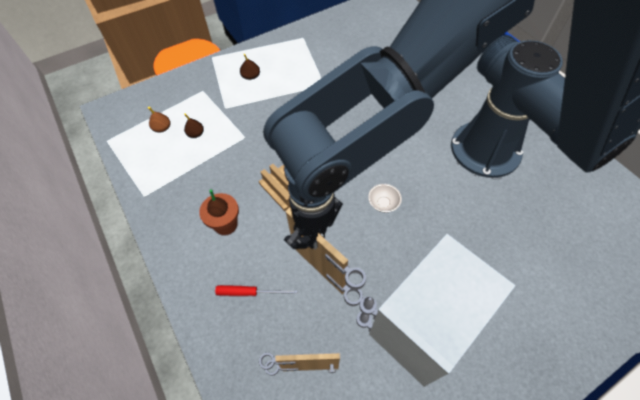

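Call:
apply_moves:
  increments:
    - [[0.01,0,0.001,0],[0.01,0,0.001,0],[0.01,0,0.001,0],[0.007,0,0,0],[0,0,0,0]]

```text
t: 8.25
tcp_pos: [0.6375, 0.1225, 0.3029]
tool_rot: [0.624, 0.782, -0.0, -0.007]
force: [0.3, 0.4, -3.6]
finger_gap: 0.129
```

Call:
apply_moves:
  increments:
    - [[0,0,0,0]]

```text
t: 8.35
tcp_pos: [0.6374, 0.1228, 0.3029]
tool_rot: [0.623, 0.782, -0.001, -0.007]
force: [0.3, 1.0, -4.5]
finger_gap: 0.128
```

```bash
python3 st.py; python3 meas.py 6
```

```text
t 8.35 pos [0.6374 0.1228 0.3029] yaw 12.88  lean along tooly(doorx) -0.0099  along toolx(doory) 0.0107 F [ 0.3  1.  -4.5] q [ 0.0156  0.565   1.3629  0.0089  1.2255 -0.2122] qd [ 0.012 -0.001  0.001  0.007  0.002  0.002]
pred upper,lower [0.6115 0.2268 0.2234] [0.6099 0.2276 0.1134]
wrist up 3401 ring [0.6131 0.2262] off pred mm [ 1.6 -0.6] underside z 0.2245
wrist lo 25 ring [0.6117 0.2295] off pred mm [1.8 1.9] underside z 0.1146
wrist pin up 1298 [0.6128 0.2283] rms 0.0005
   => delta tool x 0.0021 y 0.0002
wrist pin lo few 0
scene up 216 ring [0.6144 0.228 ] off pred mm [2.8 1.1] underside z 0.224
scene lo 70 ring [0.6133 0.2281] off pred mm [3.4 0.4] underside z 0.1141
scene pin up 59 [0.6137 0.23  ] rms 0.0012
   => delta tool x 0.0022 y -0.0002
scene pin lo 36 [0.6136 0.2299] rms 0.0009
   => delta tool x 0.0017 y 0.0007
```

View pics/wrist6.png

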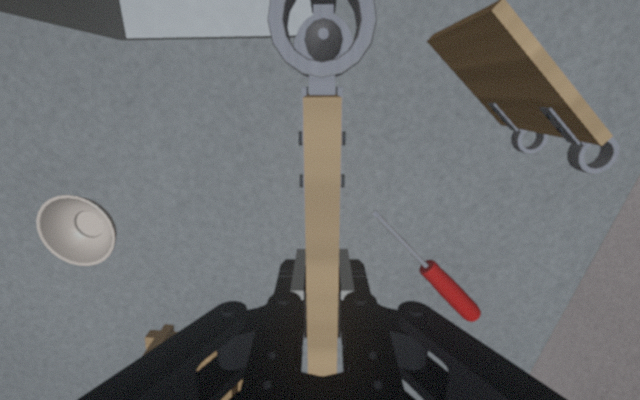

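Call:
apply_moves:
  increments:
    - [[0.0015,0.0005,0.004,0],[0,0.0002,0.008,0],[0,0,0.008,0],[0,0,0.004,0]]

```text
t: 8.85
tcp_pos: [0.6383, 0.1233, 0.2775]
tool_rot: [0.624, 0.781, -0.0, -0.007]
force: [-0.6, -0.7, -4.7]
finger_gap: 0.128
```

```bash
python3 st.py; python3 meas.py 7
```

```text
t 8.85 pos [0.6383 0.1233 0.2775] yaw 12.76  lean along tooly(doorx) -0.0083  along toolx(doory) 0.0101 F [-0.6 -0.7 -4.7] q [ 0.0164  0.5926  1.3868  0.0088  1.1724 -0.2097] qd [-0.001  0.046  0.04  -0.001 -0.089  0.001]
pred upper,lower [0.6127 0.2274 0.198 ] [0.6113 0.2281 0.088 ]
wrist up 3405 ring [0.6143 0.2268] off pred mm [ 1.5 -0.6] underside z 0.199
wrist lo few 5
wrist pin up 1823 [0.6129 0.2283] rms 0.0017
   => delta tool x 0.0018 y -0.0010
wrist pin lo few 0
scene up 205 ring [0.6151 0.2286] off pred mm [2.7 1.3] underside z 0.1978
scene lo 85 ring [0.6135 0.2286] off pred mm [2.8 0.6] underside z 0.0877
scene pin up 69 [0.6135 0.2298] rms 0.0043
   => delta tool x 0.0015 y -0.0013
scene pin lo 33 [0.6141 0.2303] rms 0.001
   => delta tool x 0.0015 y 0.0010
```

Call:
apply_moves:
  increments:
    - [[0.0012,0.0003,0.005,0],[0,0,0.006,0],[0,0,0.006,0],[0,0,0.002,0]]

```text
t: 9.35
tcp_pos: [0.6384, 0.1248, 0.2574]
tool_rot: [0.624, 0.781, 0.0, -0.006]
force: [0.5, -0.3, -3.8]
finger_gap: 0.128
```

```bash
python3 st.py; python3 meas.py 8
```

```text
t 9.35 pos [0.6384 0.1248 0.2574] yaw 12.76  lean along tooly(doorx) -0.0079  along toolx(doory) 0.0100 F [ 0.5 -0.3 -3.8] q [ 0.0188  0.6155  1.4043  0.0091  1.1315 -0.2078] qd [-0.     0.021  0.012  0.    -0.045  0.001]
pred upper,lower [0.6129 0.2289 0.1778] [0.6115 0.2296 0.0678]
wrist up 4278 ring [0.6155 0.2309] off pred mm [2.6 2.1] underside z 0.1788
wrist lo few 5
wrist pin up 3797 [0.6129 0.228 ] rms 0.0063
   => delta tool x -0.0023 y -0.0031
wrist pin lo few 0
scene up 230 ring [0.6161 0.2294] off pred mm [3.2 0.6] underside z 0.1786
scene lo 110 ring [0.6129 0.2299] off pred mm [1.4 0.3] underside z 0.0679
scene pin up 178 [0.6126 0.2285] rms 0.0061
   => delta tool x -0.0001 y -0.0036
scene pin lo 87 [0.6145 0.2295] rms 0.0052
   => delta tool x -0.0007 y 0.0015
```

View pics/wrist8.png

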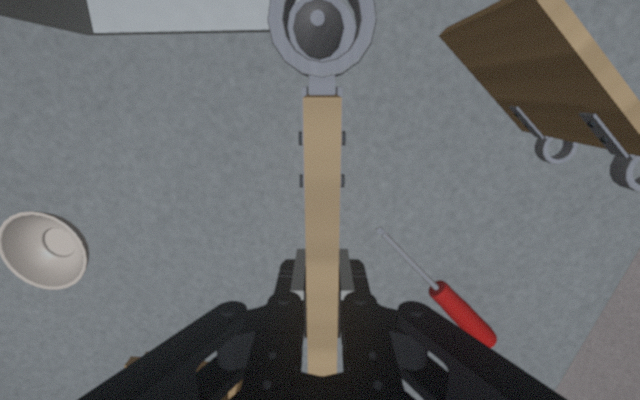

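Call:
apply_moves:
  increments:
    - [[-0.0003,-0.0006,0.003,0],[0,0,0.004,0],[0,0,0.004,0],[0,0,0.002,0]]

```text
t: 9.85
tcp_pos: [0.6385, 0.1244, 0.2448]
tool_rot: [0.624, 0.781, 0.001, -0.005]
force: [-0.4, 1.1, -4.9]
finger_gap: 0.13
```

```bash
python3 st.py; python3 -c "
from h import *
print(kn(door()))"
```

```text
t 9.85 pos [0.6385 0.1244 0.2448] yaw 12.75  lean along tooly(doorx) -0.0052  along toolx(doory) 0.0094 F [-0.4  1.1 -4.9] q [ 0.0181  0.6294  1.4166  0.0092  1.1026 -0.2086] qd [ 0.001  0.022  0.013  0.002 -0.045  0.001]
(array([0.6132064 , 0.22848137, 0.16511354]), array([0.6121562 , 0.2292359 , 0.05512115]))
```

Call:
apply_moves:
  increments:
    - [[0,-0.0003,0.002,0],[0,0,0.002,0],[0,0,0.0015,0]]

```text
t: 10.15
tcp_pos: [0.6383, 0.1243, 0.2391]
tool_rot: [0.624, 0.781, 0.001, -0.005]
force: [-0.6, -1.9, 2.8]
finger_gap: 0.127
```

```bash
python3 st.py; python3 meas.py 9
```

```text
t 10.15 pos [0.6383 0.1243 0.2391] yaw 12.76  lean along tooly(doorx) -0.0049  along toolx(doory) 0.0092 F [-0.6 -1.9  2.8] q [ 0.018   0.6358  1.4219  0.009   1.0906 -0.2088] qd [-0.003  0.006  0.     0.001 -0.015 -0.005]
pred upper,lower [0.613  0.2283 0.1594] [0.612  0.2291 0.0494]
wrist up 3684 ring [0.6141 0.2291] off pred mm [1.1 0.8] underside z 0.161
wrist lo few 3
wrist pin up 3910 [0.613  0.2279] rms 0.0025
   => delta tool x -0.0009 y -0.0014
wrist pin lo few 0
scene up 215 ring [0.6148 0.2292] off pred mm [1.7 0.8] underside z 0.1604
scene lo 124 ring [0.6133 0.2292] off pred mm [ 1.2 -0. ] underside z 0.0504
scene pin up 178 [0.6131 0.2294] rms 0.0023
   => delta tool x 0.0005 y -0.0016
scene pin lo 109 [0.6142 0.2297] rms 0.0023
   => delta tool x 0.0003 y 0.0010
```

View pics/wrist9.png

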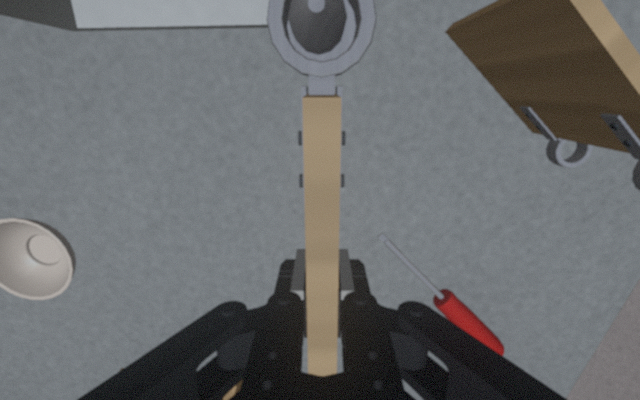

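Call:
apply_moves:
  increments:
    - [[0,0,0,0],[0,0,0,0]]
  newtons: 20

```text
t: 10.45
tcp_pos: [0.6383, 0.1246, 0.2395]
tool_rot: [0.624, 0.781, 0.001, -0.005]
force: [-0.1, -0.4, -3.4]
finger_gap: 0.131
```

Call:
apply_moves:
  increments:
    - [[0,0,0,0],[0,0,0,0],[0,0,0,0]]
  fingers: 0.6

```text
t: 10.75
tcp_pos: [0.6398, 0.1246, 0.2414]
tool_rot: [0.624, 0.781, 0.003, -0.003]
force: [-0.4, -0.2, 0.2]
finger_gap: 0.598
```

```bash
python3 st.py; python3 meas.py 10
```

```text
t 10.75 pos [0.6398 0.1246 0.2414] yaw 12.74  lean along tooly(doorx) 0.0005  along toolx(doory) 0.0087 F [-0.4 -0.2  0.2] q [ 0.0183  0.6334  1.4193  0.0097  1.0902 -0.2086] qd [-0.001 -0.008 -0.008  0.002 -0.001 -0.001]
pred upper,lower [0.615  0.2287 0.1617] [0.6146 0.2295 0.0517]
wrist up 4017 ring [0.6131 0.2268] off pred mm [-1.9 -1.9] underside z 0.1615
wrist lo few 0
wrist pin up 3663 [0.6132 0.2283] rms 0.0022
   => delta tool x 0.0014 y 0.0004
wrist pin lo few 0
scene up 200 ring [0.6139 0.2259] off pred mm [-1.1 -2.8] underside z 0.1612
scene lo 130 ring [0.6123 0.2297] off pred mm [-2.4  0.2] underside z 0.0513
scene pin up 172 [0.6133 0.2302] rms 0.0028
   => delta tool x 0.0044 y 0.0003
scene pin lo 106 [0.6141 0.2294] rms 0.0022
   => delta tool x -0.0007 y 0.0017
```

View pics/wrist10.png

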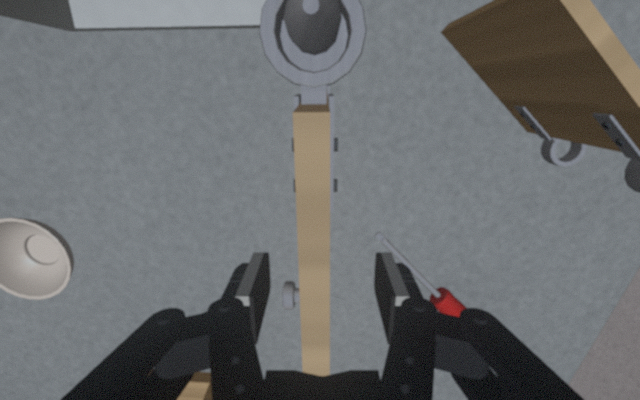

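Call:
apply_moves:
  increments:
    - [[0,0,-0.02,0],[0,0,-0.03,0],[0,0,-0.03,0],[0,0,-0.02,0],[0,0,0,0]]
  fingers: 0.8

```text
t: 11.35
tcp_pos: [0.6399, 0.1237, 0.3443]
tool_rot: [0.624, 0.781, 0.002, -0.004]
force: [0.4, 0.3, 0.0]
finger_gap: 0.797
```

Run:
```python
from h import *
import subprocess
for n in ["wrist","scene"]:
    s=manip.sense();p,d=manip.snapshot(n);np.savez(n+"11.npz",p=p,W=cloud(n,d,s));cv2.imwrite(f"pics/{n}11.png",p[:,:,::-1])
    W=cloud(n,d,s);q=W[(abs(W[...,2]-.205)<.006)&(np.hypot(W[...,0]-.614,W[...,1]-.229)<.2)&(W[...,1]<.2)&(W[...,0]>.55)]
    if len(q)>10: print(n,s["t"],len(q),cv2.minAreaRect(q[:,:2].astype(np.float32)),q.mean(0))
print(manip.sense()["force"])
```

```text
wrist 11.35 3437 ((0.637579083442688, 0.12062342464923859), (0.012027199380099773, 0.15913443267345428), 13.080254554748535) [0.63434666 0.13485579 0.20276543]
scene 11.4 325 ((0.6390516757965088, 0.12238086760044098), (0.013431659899652004, 0.15908099710941315), 13.311102867126465) [0.63246262 0.15014979 0.20278764]
[ 0.07657091 -0.15203059 -0.22830505]
```

View pics/wrist11.png

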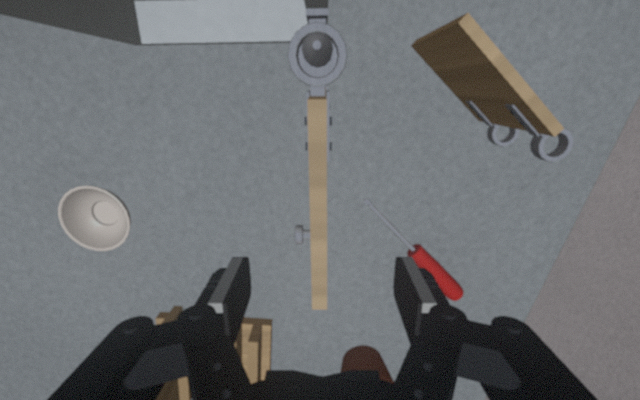

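View pics/scene11.png

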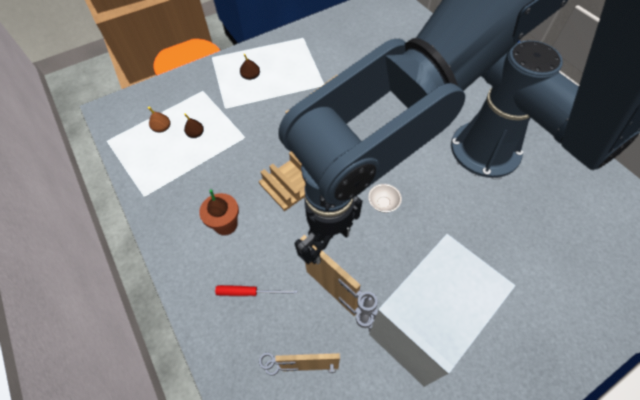

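Call:
apply_moves:
  increments:
    - [[0,0,-0.01,0],[0,0,0,0],[0,0,0,0],[0,0,0,0],[0,0,0,0]]

```text
t: 11.95
tcp_pos: [0.6366, 0.1235, 0.3458]
tool_rot: [0.624, 0.781, -0.003, -0.01]
force: [-1.2, 0.1, 0.2]
finger_gap: 0.799
```

Run:
```python
from h import *
for n in ["wrist","top"]:
    s=manip.sense();p,d=manip.snapshot(n);W=cloud(n,d,s)
    q=W[(abs(W[...,2]-.203)<.006)&(np.hypot(W[...,0]-.614,W[...,1]-.229)<.2)&(W[...,1]<.2)&(W[...,0]>.55)]
    if len(q)>10:
        print(n,s["t"],len(q),cv2.minAreaRect(q[:,:2].astype(np.float32)),q.mean(0),"slope",np.polyfit(q[:,1],q[:,2],1))
    if n=="wrist":
        k=W[(np.hypot(W[...,0]-.6135,W[...,1]-.2275)<.024)&(W[...,2]>.165)]; k=k[np.hypot(k[:,0]-.6135,k[:,1]-.2275)>.014]
        print("upper ring top z",np.median(k[:,2]))
    else:
        b=W[165:260,335:440].reshape(-1,3);b=b[abs(b[:,2]-.195)<.007];print("board",len(b),cv2.minAreaRect(b[:,:2].astype(np.float32)),b.mean(0))
```

```text
wrist 11.95 3572 ((0.6377142071723938, 0.12024988979101181), (0.01203923113644123, 0.16039206087589264), 13.095227241516113) [0.63537129 0.13025789 0.20250925] slope [0.04613505 0.19649979]
upper ring top z 0.17944746221684554
top 12.0 228 ((0.6386200189590454, 0.11987711489200592), (0.012980759143829346, 0.1591867059469223), 12.730016708374023) [0.64454726 0.09317635 0.19966792] slope [0.03026769 0.19684768]
board 478 ((0.4956320822238922, -0.21150647103786469), (0.012144937179982662, 0.15959490835666656), 8.298177719116211) [ 0.49545892 -0.21125315  0.19468799]
```

```bash
python3 -c "
from station import manip
print(manip.sign_off())"
```

```text
the job is handed in; nothing more can be done
None
```

The door is hung on the cabinet with both knuckles over their pins, and I handed the job in at about 12 s of the 35 s allowed. I lifted it straight out of the rack and lined the rings up with the pins. I lowered it a few millimetres at a time until it sat on the seats, opened the fingers and raised the gripper clear.

**Seating:** Just after release the scene camera put the knuckle undersides at 0.161 m and 0.051 m, against seats at 0.160 m and 0.050 m. After retreat the wrist camera gave 0.161 m for the upper one. The ring axes were within about 5 mm of the pins.

**At rest:** Two wrist readings 0.6 s apart agreed to within 0.5 mm, with the door at a swing angle of about 13°.

**Sag:** The door droops by roughly 2–3° towards its free edge. The bore play allows about that much.

**Board:** It had not moved, measuring within 0.2 mm of its first position, with its top edge still at 0.195 m.

**Robot:** It touched nothing at hand-in. The TCP was at about 0.346 m with the fingers above the door.

**Disagreements:**
- The cameras differed by about 2 mm in absolute position, so I aligned ring to pin within a single camera image each time.
- The tool picked up a tilt of about 1.7° during the fast carry. It came down to about 0.8° with slow moves before the final approach.

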